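# Peel the top tray off the taller stack and present it

### The arm

A 6-joint arm with a two-finger parallel gripper is mounted at the origin on the work surface. World frame = base frame: x ahead of the robot, y to its left, z up, the work surface at z = 0. Lengths are in m, angles in rad, forces in N, time in s.
With the tool pointing down it reaches from about 0.25 to 0.725 m from the base axis. Payload 4 kg.
Tool frame: the origin (TCP) lies midway between the tips of the shut fingers; the grasp point (between the pads) lies 19 mm behind it (bot.grasp_offset is the distance from the TCP to the grasp point, in m); z points along the fingers, y is the direction in which the jaws open and shut (so a half turn about z gives the same grasp; the last joint's range is limited). The gripper opens to 85 mm and grips with 20 to 120 N. Pads are 22 mm wide; open, the fingers measure 114 mm over their backs; the gripper's body (76 mm by 85 mm) begins 54 mm behind the grasp point. The pads swing forward as they close: fully open they stand 13 mm farther back than shut.
Start: joints at [-1.157, 0.241, 0.005, 1.335, 0, 1.571], TCP at [0.201, -0.458, 0.231] pointing down, gripper open.
Joint ranges: [-2.72, 2.72], [-1.05, 1.87], [-1.09, 1.28], [-1.99, 2.15], [-1.42, 1.44], [-3.14, 3.14]. Speed limits (rad/s): [2.79, 2.79, 3.14, 3.14, 3.14, 3.14].

### API

Orientations are given as a unit quaternion [x, y, z, w].
In Python, from workcell import sensors, optics, bot gives the robot as it stands.
- The arm moves only by the tool apply_moves, never from a script. Its argument "plan" is one flat list of numbers, 6 for each row, row after row: the shift along the tool's x, y, z in m, then the turn, a rotation vector about the tool's x, y, z in rad. In form: [tx, ty, tz, ax, ay, az, tx, ty, tz, ax, ay, az, ...]. A call has 1 to 12 rows; each row is the pose to reach, as a shift and turn from the pose commanded when the call began, along the tool's axes at that moment; what a row does not reach only later rows make up. A row lasts 1/12 s, in which the tool goes at most 41.7 mm and 7.16 degrees, less where a joint would pass 70% of its speed; a pose out of reach is approached as far as the arm can. A call with a gripper value outside its range is refused whole. "grip" is the finger opening in m, from 0 to 0.0854, set as the call begins (left out, the last holds). The fingers move at their own pace and stop on an object; the grip force is fixed at half the most. Time passes only in rows, so rows that repeat a pose let the fingers close. It gives the time, the measured TCP pose, the force and the opening at its end, in the units of the state.
- sensors.get_obs(): the state, without advancing time (a new reading comes with each control period).
- optics.camera(name): name is "side" or "top"; returns a dict with "pixels" (480x640x3 uint8, red, green, blue), "fx", "fy", "cx", "cy" (pixels), "pose" (4x4, takes a point from camera to world coordinates). Camera axes: x right, y up, looking along -z (the intrinsics and any distortion apply to the point x, -y, -z); pixel columns grow to the right and rows downward; lengths in m; the calibration is good to about 2 mm. A picture is of the moment at which its call begins. There is no depth.
- bot.job_done(): hands the job in, once; it reports no verdict.
The state is a dict: "clock": time; "joint_pos": joint angles; "joint_vel": joint speeds; "tau": joint torques, N m; "eef_pos": TCP position; "tool_rot": TCP orientation; "ft_force": force on the tool from outside, world axes, zero at the start; "ft_torque": the same for the moment, N m; "grip_width": finger opening in m.
Only numpy, scipy, OpenCV 4.12 (cv2) and the standard library are available. Lean on these libraries where they do the work, as an engineer would, in place of code of your own. Each camera call takes 0.05 s, during which the arm holds its last target.

### The job

Two stacks of nested grey trays stand on the bench, each with an empty tray snapped onto its top. Take the top tray of the taller stack by its corner tab and raise that corner first, while the opposite corner stays down, so that it peels off without dragging or tipping the trays beneath; leave the shorter stack and the bench items where they are. Finish while holding the tray in the gripper, still and roughly level, with its middle over the middle of the white foam pad, about 15 cm above the table.

Things in the scene. Friction and masses are not known exactly. Their poses are not given: they have to be found in the camera images.
- stack_a_top_tab (a point): grasp point inside the corner tab of the TALLER stack's top tray: a grey level tongue 18 mm wide, 12 mm thick, reaching 42 mm out of the tray's corner along (1, 1, 0)/1.414 of the tray's axes (x along its 150 mm side, y along its 110 mm side, z up). The point is half-way through the thickness, 26 mm out from the corner, 60 mm above the table when nested; free space below and at both sides.
- stack_a_top_centre (a point): middle of the TALLER stack's top tray, at the underside of its rim, 54 mm above the table when nested. Empty grey tray, about 90 g: rim 150 x 110 mm, 4 mm thick; a cup 120 x 80 mm hangs 10 mm below the rim into the tray beneath (5 mm play all round). Axes as the tab's; the tab point is at (93, 73, 6) mm from here.
- stack_a_top_far (a point): the corner of the TALLER stack's top tray that lies opposite its tab, at the underside of the rim: (-75, -55, 0) mm from the tray's middle.
- stack_a: the TALLER stack below its top tray: three nested trays as one loose block, 150 x 110 mm, 54 mm high, about 0.8 kg; left or right by chance. Origin: centre of underside; x long side, y short side. Four spring nubs (10 mm balls at x = +-50 mm, both long sides) hold the top tray's rim; each yields at some 2 N, within 5 mm of lift. They let go one after another as the tab corner is raised.
- stack_b: the SHORTER stack beneath its top tray: one loose grey tray 150 x 110 mm, 26 mm high, about 0.45 kg. Origin: centre of its underside; axes as above. To be left alone.
- stack_b_top_centre (a point): middle of the SHORTER stack's top tray (same form as the other, with a tab too), at the underside of its rim, 26 mm above the table. To be left alone.
- pad_centre (a point): centre of the upper face of the fixed white foam pad, 180 mm along its x, 130 mm along its y, 15 mm thick.
- driver: a bystander: screwdriver lying on the table, 160 mm long. Origin near the middle of its length, on the table.
- jar: a bystander: clear jar with a white cap, 50 mm across, 60 mm high, standing. Origin: centre of its underside.
- probe: a bystander: black probe body, a bar 100 x 18 x 14 mm lying on the table. Origin: centre of its underside.
- stack_a_top: the TALLER stack's top tray itself. Origin: centre of the underside of its cup, 10 mm below the tray's middle given above; axes as above.
Not all that is in view belongs to the job. What is meant by the part that bears pad_centre is not pink, and is the larger of those in its own colour. What is shaped like the stack_a but green is not meant.

How it is judged:
By the outcome, as a careful person would: the job done as asked, in the order asked, and still so for the second after the job is handed in, while the arm keeps its last pose, push and grip.
It also fails if it takes over 42 s, if anything falls off the work surface, if the arm or the gripper's body presses on something with over 40 N, if the wrist force passes 120 N, or if a joint passes its speed limit or range.

## Working session

There is one attempt and no reset: what is moved stays moved. The work goes in short steps, Python scripts to look and compute and a tool call to move; the robot and the scene stay as the last step left them, time stands still between calls to the robot, and variables do not carry over. Pictures are saved under pics/ and viewed, and the job is handed in when it is done.

Besides the shell and the picture viewer there is one more tool, called after "Request:" as name(argument=value, ...) on one line, values as JSON. apply_moves: Moves the arm, as the interface text tells. Its arguments: {"type":"object","properties":{"plan":{"type":"array","items":{"type":"number"}},"grip":{"type":"number"}},"required":["plan"]}

```bash
ls; mkdir -p pics
python3 - <<'E'
from workcell import sensors, optics, bot
import cv2,numpy as np
o=sensors.get_obs();print(o, bot.grasp_offset)
for n in("side","top"):
    c=optics.camera(n);cv2.imwrite(f"pics/{n}0.png",c["pixels"][:,:,::-1]);print(n,{k:v for k,v in c.items() if k!="pixels"})
E
```

```text
pics
{'clock': 0.0, 'joint_pos': array([-1.15700705e+00,  2.41395399e-01,  3.69003408e-03,  1.33518541e+00,
        1.18979331e-05,  1.57082335e+00]), 'joint_vel': array([ 0.00109766, -0.00097505,  0.00091596, -0.00081636,  0.00115813,
       -0.00011449]), 'tau': array([ 1.75967471e-04, -3.72321403e+01,  2.52405471e+01,  1.69617048e-02,
        1.26166660e-04, -4.61892231e-07]), 'eef_pos': array([ 0.20078557, -0.45721164,  0.23040868]), 'tool_rot': array([ 9.78675782e-01,  2.05408415e-01, -2.09314235e-04, -1.02610900e-03]), 'ft_force': array([ 0.68571588,  0.65433786, -0.26536383]), 'ft_torque': array([-0.01252166, -0.05123552, -0.02099221]), 'grip_width': 0.08525886463680864} 0.0187
side {'fx': 464.41715545958306, 'fy': 464.41715545958306, 'cx': 324.6051898615139, 'cy': 236.37773047540972, 'pose': array([[-0.70774021,  0.46712468, -0.52999842, -0.02715398],
       [-0.70646921, -0.47034801,  0.52884214,  0.55350157],
       [-0.00224848,  0.74871041,  0.6628934 ,  0.76474406],
       [ 0.        ,  0.        ,  0.        ,  1.        ]])}
top {'fx': 579.2825369086004, 'fy': 579.2825369086004, 'cx': 321.0363048523198, 'cy': 243.1464448186477, 'pose': array([[-0.01619819,  0.99202974, -0.12495841,  0.37734213],
       [-0.99984966, -0.01684423, -0.00411514, -0.02810077],
       [-0.00618717,  0.12487297,  0.99215345,  1.33775601],
       [ 0.        ,  0.        ,  0.        ,  1.        ]])}
```

View pics/top0.png

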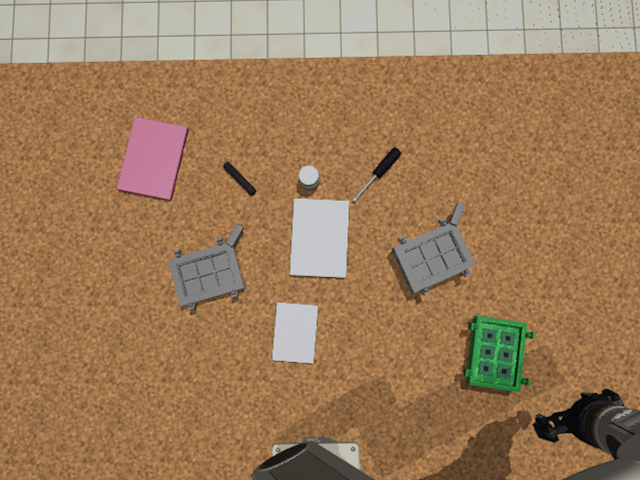

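View pics/side0.png

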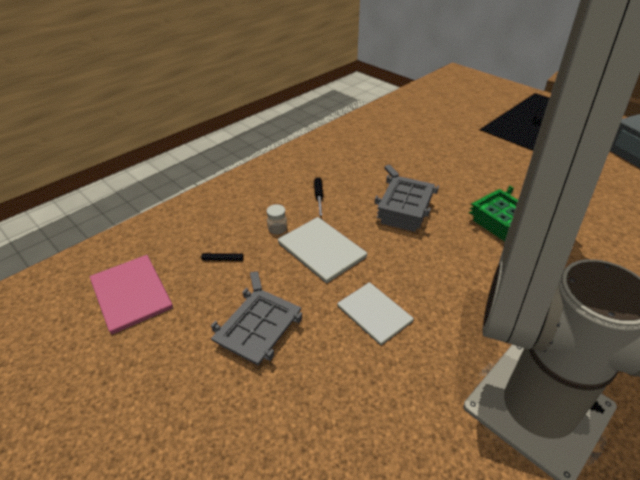

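The top view shows the taller stack at (433,258), the shorter at (207,275), a green decoy at (498,353), the large white pad at (320,238), a small white pad at (295,333) and a pink pad at (153,158).

In the side view, the stack at (407,203) has tall walls and the one at (258,325) is low. Next I'll check this on crops.

```bash
cat > h.py <<'E'
import numpy as np,cv2
from workcell import sensors, optics, bot
def cam(n):
    c=optics.camera(n);return c
def ray(c,u,v):
    d=np.array([(u-c["cx"])/c["fx"],-(v-c["cy"])/c["fy"],-1.]);P=c["pose"];return P[:3,3],P[:3,:3]@d
def onz(c,u,v,z):
    o,d=ray(c,u,v);return o+d*(z-o[2])/d[2]
def proj(c,p):
    P=c["pose"];q=P[:3,:3].T@(np.asarray(p)-P[:3,3]);return np.array([c["cx"]+c["fx"]*q[0]/-q[2],c["cy"]+c["fy"]*q[1]/q[2]])
def tri(c1,p1,c2,p2):
    o1,d1=ray(c1,*p1);o2,d2=ray(c2,*p2);A=np.stack([d1,-d2],1);t=np.linalg.lstsq(A,o2-o1,rcond=None)[0]
    a=o1+d1*t[0];b=o2+d2*t[1];return (a+b)/2,np.linalg.norm(a-b)
E
python3 - <<'E'
import cv2
t=cv2.imread("pics/top0.png");s=cv2.imread("pics/side0.png")
a=cv2.resize(t[195:305,380:490],(400,400),interpolation=cv2.INTER_CUBIC)
b=cv2.resize(s[155:240,365:450],(400,400),interpolation=cv2.INTER_CUBIC)
c=cv2.resize(s[265:370,205:310],(400,400),interpolation=cv2.INTER_CUBIC)
cv2.imwrite("pics/crop0.png",cv2.hconcat([a,b]));cv2.imwrite("pics/crop1.png",c)
E
```

```text
(no output)
```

View pics/crop0.png

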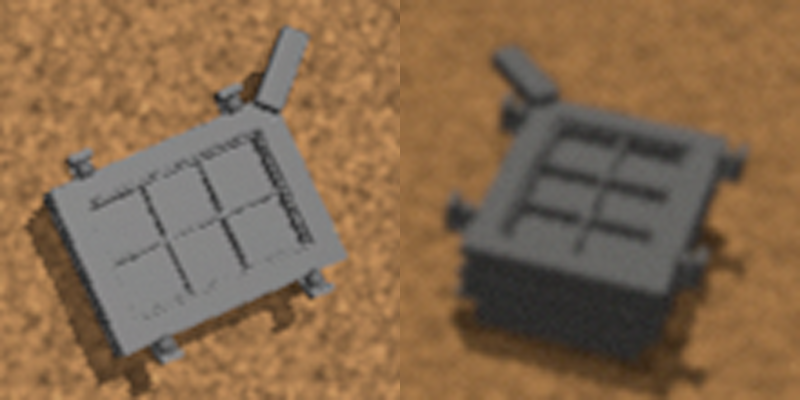

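View pics/crop1.png

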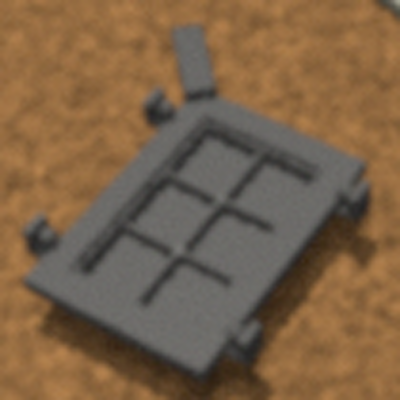

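The crops confirm it. The right-hand stack has walls three trays high, so it is the taller one, with its tab at about (457,213) in the top view and (391,170) in the side view. The shorter stack shows almost no wall.

Run:
```python
from h import *
t=cam("top");s=cam("side")
im=cv2.cvtColor(t["pixels"],cv2.COLOR_RGB2HSV)
def rectm(x0,y0,x1,y1,lo,hi,satmax=50,k=9):
    m=np.zeros(im.shape[:2],np.uint8);m[y0:y1,x0:x1]=((im[y0:y1,x0:x1,1]<satmax)&(im[y0:y1,x0:x1,2]>lo)&(im[y0:y1,x0:x1,2]<hi))*255
    m=cv2.morphologyEx(m,cv2.MORPH_CLOSE,np.ones((5,5)))
    full=m.copy();m=cv2.morphologyEx(m,cv2.MORPH_OPEN,cv2.getStructuringElement(cv2.MORPH_ELLIPSE,(k,k)))
    c=max(cv2.findContours(m,cv2.RETR_EXTERNAL,cv2.CHAIN_APPROX_NONE)[0],key=cv2.contourArea)
    return c,m,full
c,m,full=rectm(380,195,490,305,90,200,k=13)
def world(c,z):
    p=np.array([onz(t,u,v,z)[:2] for u,v in c.reshape(-1,2)])
    r=cv2.minAreaRect((p*1000).astype(np.float32));return r,cv2.boxPoints(r)
r,b=world(c,.058);print("tray",r,b.round(1))
tab=cv2.subtract(full,cv2.dilate(m,np.ones((3,3))));tab[235:]=0;tab[:,:450]=0
ct=max(cv2.findContours(tab,cv2.RETR_EXTERNAL,cv2.CHAIN_APPROX_NONE)[0],key=cv2.contourArea)
r2,b2=world(ct,.066);print("tab",r2,b2.round(1))
c3,_,_=rectm(285,190,355,285,150,256);r3,b3=world(c3,.015);print("pad",r3,b3.round(1))
c4,_,_=rectm(160,225,250,310,90,200,k=13);print("short",world(c4,.03)[0])
# reach and driver
```

```text
tray ((509.1247253417969, -272.3679504394531), (122.87116241455078, 153.2974853515625), 23.05133628845215) [[ 422.6 -225.9]
 [ 482.6 -367. ]
 [ 595.7 -318.8]
 [ 535.6 -177.8]]
tab ((602.5447998046875, -328.1387023925781), (16.575035095214844, 42.85057067871094), 67.93682098388672) [[ 579.6 -327.8]
 [ 619.3 -343.9]
 [ 625.5 -328.5]
 [ 585.8 -312.4]]
pad ((558.1675415039062, -18.82660675048828), (129.45335388183594, 179.0985870361328), 86.37274932861328) [[464.7 -77.8]
 [643.4 -89.1]
 [651.6  40.1]
 [472.9  51.4]]
short ((477.87066650390625, 238.52291870117188), (119.3986587524414, 152.17897033691406), 15.546883583068848)
```

Run:
```python
from h import *
t=cam("top");s=cam("side")
f=lambda x,y:(380+x/3.636-.4,195+y/3.636-.4)
g=lambda x,y:(365+(x-400)/4.706-.4,155+y/4.706-.4)
TL,BR,BL=f(50,192),f(345,255),f(122,355)
P=[onz(t,*p,.058)*1000 for p in(TL,BR,BL)]
print([p.round(1) for p in P],((P[0]+P[1])/2).round(1),np.linalg.norm(P[0]-P[2]),np.linalg.norm(P[1]-P[2]), np.degrees(np.arctan2(*(P[1]-P[2])[1::-1])))
# tab mid top
tm=f(281,69);sm=g(526,72);print("tabmid tri",tri(t,tm,s,sm))
print("corners tri BR/TL/BL",tri(t,BR,s,g(727,145)),tri(t,TL,s,g(465,243)),tri(t,BL,s,g(668,290)))
u=np.array([.927,-.375]);x=np.array([.391,-.920]);y=np.array([.920,.391])
G=np.array([607.,-330.]);
for c in("top","side"):
    C=t if c=="top" else s;im=C["pixels"][:,:,::-1].copy();im=cv2.resize(im,None,fx=5,fy=5,interpolation=cv2.INTER_CUBIC)
    ctr=G-93*x-73*y
    for q,z in[(G,66)]+[(ctr+a*75*x+b*55*y,58) for a in(-1,1) for b in(-1,1)]:
        p=proj(C,np.r_[q,z]/1000);cv2.circle(im,tuple(int(v*5+2) for v in p),4,(0,0,255),-1)
    o=(385,195) if c=="top" else(365,150)
    cv2.imwrite(f"pics/ov_{c}.png",im[o[1]*5:o[1]*5+540,o[0]*5:o[0]*5+540][:, :400 if 0 else 540])
print(ctr)
a=cv2.imread("pics/ov_top.png");b=cv2.imread("pics/ov_side.png")
cv2.imwrite("pics/ov.png",cv2.resize(cv2.hconcat([a,b]),(800,400)))
```

```text
[array([ 526.3, -183.4,   58. ]), array([ 484.6, -361.5,   58. ]), array([ 426.2, -223.8,   58. ])] [ 505.4 -272.4   58. ] 107.89949259595491 149.6223693696568 -67.01386902156595
tabmid tri (array([ 0.59865363, -0.32716907,  0.06259142]), np.float64(0.0014466480144217438))
corners tri BR/TL/BL (array([ 0.48397688, -0.36453585,  0.04964454]), np.float64(0.0031969493695378623)) (array([ 0.52517093, -0.18440106,  0.05670977]), np.float64(0.0030258641846512466)) (array([ 0.42456417, -0.22459069,  0.05919358]), np.float64(0.0037687558541272203))
[ 503.477 -272.983]
```

View pics/ov.png

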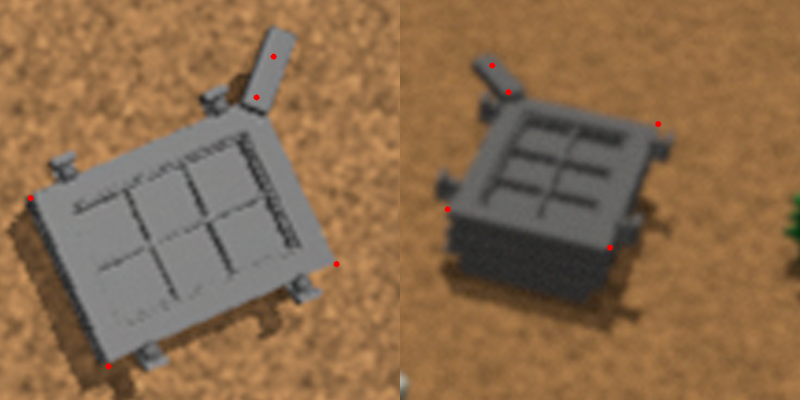

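Request:
apply_moves(plan=[0, 0, 0, 0, 0, 0.1, 0, 0, 0, 0, 0, 0.1], grip=0.05)

```text
clock: 0.47
eef_pos: [0.201, -0.4577, 0.2312]
tool_rot: [0.988, 0.155, -0.0, -0.0]
ft_force: [0.6, 0.8, 1.0]
grip_width: 0.0639
```

```bash
cat >> h.py <<'E'
from scipy.spatial.transform import Rotation as R
def to(p,q):
    "tool-frame shift/rotvec from measured pose to TCP p, rotation q"
    o=sensors.get_obs();r=R.from_quat(o["tool_rot"])
    return (r.inv().apply(np.array(p)-o["eef_pos"])).round(4),(r.inv()*q).as_rotvec().round(4)
def down(deg):
    a=np.radians(deg);x=[np.cos(a),np.sin(a),0];z=[0,0,-1];return R.from_matrix(np.stack([x,np.cross(z,x),z],1))
E
python3 - <<'E'
from h import *
o=sensors.get_obs();print(o["clock"],o["joint_pos"],o["eef_pos"],o["grip_width"])
print(to([.607,-.330,.16],down(-22)));print(to([.607,-.330,.16],down(158)))
E
```

```text
0.4667 [-1.15698617e+00  2.40700761e-01  4.82779633e-03  1.33518822e+00
 -2.70557373e-05  1.67244964e+00] [ 0.20101036 -0.45772696  0.23119024] 0.06387751136864928
(array([0.4256, 0.0031, 0.0712]), array([-2.000e-04,  1.000e-04,  6.961e-01]))
(array([0.4256, 0.0031, 0.0712]), array([-2.0000e-04, -3.0000e-04, -2.4455e+00]))
```

Request:
apply_moves(plan=[0.02, 0, 0, 0, 0, -0.12, 0.04, 0, 0, 0, 0, -0.24, 0.06, 0, 0, 0, 0, -0.36, 0.09, 0, 0, 0, 0, -0.48, 0.12, 0, 0, 0, 0, -0.6, 0.15, 0, 0, 0, 0, -0.72, 0.18, 0, 0, 0, 0, -0.84, 0.21, 0, 0, 0, 0, -0.96, 0.24, 0, 0, 0, 0, -1.08, 0.27, 0, 0, 0, 0, -1.2, 0.3, 0, 0, 0, 0, -1.3, 0.3, 0, 0, 0, 0, -1.4])

```text
clock: 1.47
eef_pos: [0.4912, -0.3629, 0.2303]
tool_rot: [0.65, 0.76, 0.001, 0.0]
ft_force: [0.4, -0.9, -0.1]
grip_width: 0.0501
```

Run:
```python
from h import *
o=sensors.get_obs();print(o["clock"],o["joint_pos"],o["eef_pos"],o["grip_width"])
print(to([.607,-.330,.13],down(158)))
```

```text
1.4667 [-0.63731561  0.46573488  0.32693224  1.43097904  0.00202159  0.77766383] [ 0.49116967 -0.36288862  0.23033031] 0.050073658695852445
(array([0.0144, 0.1193, 0.1006]), array([ 2.300e-03,  5.000e-04, -1.031e+00]))
```

Request:
apply_moves(plan=[0.002, 0.014, 0.01, 0, 0, -0.12, 0.004, 0.028, 0.02, 0, 0, -0.24, 0.006, 0.042, 0.03, 0, 0, -0.36, 0.008, 0.056, 0.04, 0, 0, -0.48, 0.01, 0.07, 0.05, 0, 0, -0.6, 0.012, 0.084, 0.06, 0, 0, -0.72, 0.013, 0.098, 0.07, 0, 0, -0.84, 0.014, 0.11, 0.085, 0, 0, -0.96, 0.0144, 0.119, 0.1, 0, 0, -1.04, 0.0144, 0.119, 0.1, 0, 0, -1.04, 0.0144, 0.119, 0.1, 0, 0, -1.04])

```text
clock: 2.38
eef_pos: [0.6014, -0.3333, 0.1297]
tool_rot: [0.193, 0.981, 0.0, -0.002]
ft_force: [-1.4, -0.1, 0.2]
grip_width: 0.0501
```

Run:
```python
from h import *
t=cam("top");s=cam("side")
o=sensors.get_obs();print(o["clock"],o["joint_pos"],o["eef_pos"],o["grip_width"],o["joint_vel"].round(3))
print(to([.607,-.330,.041],down(158)))
a=cv2.resize(t["pixels"][150:310,380:540,::-1],(400,400));b=cv2.resize(s["pixels"][90:240,330:480,::-1],(400,400))
cv2.imwrite("pics/a1.png",cv2.hconcat([a,b]))
```

```text
2.4833 [-5.06950286e-01  6.72395344e-01  4.21039761e-01  1.31882733e+00
 -2.19659724e-04 -1.18039800e-01] [ 0.60195889 -0.33438111  0.13212514] 0.04971973719603341 [-0.007 -0.017  0.007 -0.004  0.    -0.002]
(array([-0.003 ,  0.006 ,  0.0911]), array([-0.0003,  0.0006, -0.0049]))
```

View pics/a1.png

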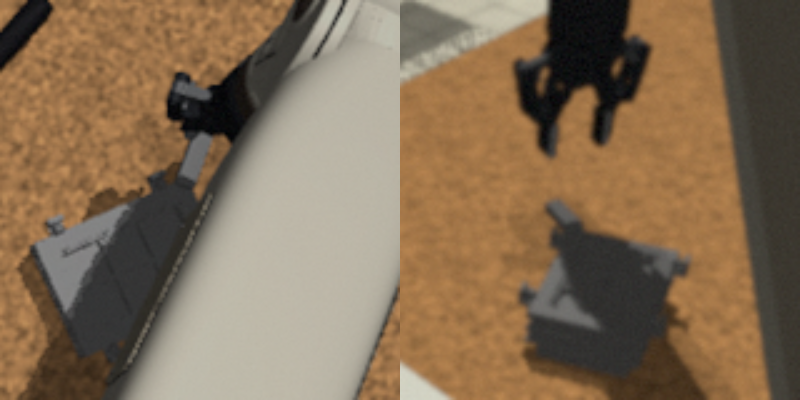

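The jaws sit above and on either side of the tab, so I'm descending.

Request:
apply_moves(plan=[-0.003, 0.006, 0.01, 0, 0, -0.005, -0.003, 0.006, 0.022, 0, 0, -0.005, -0.003, 0.006, 0.034, 0, 0, -0.005, -0.003, 0.006, 0.046, 0, 0, -0.005, -0.003, 0.006, 0.058, 0, 0, -0.005, -0.003, 0.006, 0.07, 0, 0, -0.005, -0.003, 0.006, 0.08, 0, 0, -0.005, -0.003, 0.006, 0.087, 0, 0, -0.005, -0.003, 0.006, 0.091, 0, 0, -0.005, -0.003, 0.006, 0.091, 0, 0, -0.005, -0.003, 0.006, 0.091, 0, 0, -0.005])

```text
clock: 3.4
eef_pos: [0.6073, -0.3297, 0.0404]
tool_rot: [0.19, 0.982, -0.0, 0.0]
ft_force: [0.6, -0.7, -0.3]
grip_width: 0.0496
```

Run:
```python
from h import *
s=cam("side");t=cam("top")
o=sensors.get_obs();print(o["clock"],o["joint_pos"],o["eef_pos"],o["grip_width"],o["ft_force"])
print(to([.607,-.330,.041],down(158)))
b=cv2.resize(s["pixels"][110:230,330:450,::-1],(480,480),interpolation=cv2.INTER_CUBIC)
a=cv2.resize(t["pixels"][190:270,400:480,::-1],(320,320));b=cv2.hconcat([b,cv2.copyMakeBorder(a,0,160,0,0,0)])
cv2.imwrite("pics/a2.png",b)
```

```text
3.5 [-4.97318394e-01  7.40939828e-01  3.03368262e-01  1.13164201e+00
  4.68256632e-05 -1.14478483e-01] [ 0.60776216 -0.32989272  0.04116828] 0.049977234182657156 [-0.0818527  -0.38406189  0.0798803 ]
(array([ 0.0007, -0.0004,  0.0002]), array([-0.0001,  0.0016,  0.0011]))
```

View pics/a2.png

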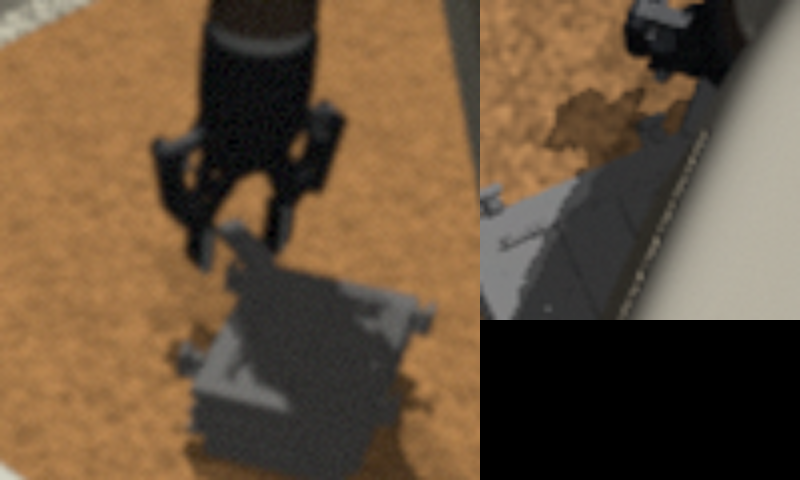

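Request:
apply_moves(plan=[0, 0, 0, 0, 0, 0, 0, 0, 0, 0, 0, 0, 0, 0, 0, 0, 0, 0, 0, 0, 0, 0, 0, 0], grip=0.022)

```text
clock: 3.83
eef_pos: [0.6074, -0.3296, 0.0407]
tool_rot: [0.19, 0.982, -0.0, 0.0]
ft_force: [-0.4, 0.1, -1.5]
grip_width: 0.0217
```

Run:
```python
from h import *
s=cam("side")
o=sensors.get_obs();print(o["eef_pos"],o["grip_width"],o["ft_force"])
cv2.imwrite("pics/a3.png",cv2.resize(s["pixels"][130:210,340:440,::-1],(800,640),interpolation=cv2.INTER_CUBIC)[:600])
```

```text
[ 0.60725618 -0.32959433  0.04053167] 0.021275014408739877 [-0.05317744 -0.81541706  0.38266139]
```

View pics/a3.png

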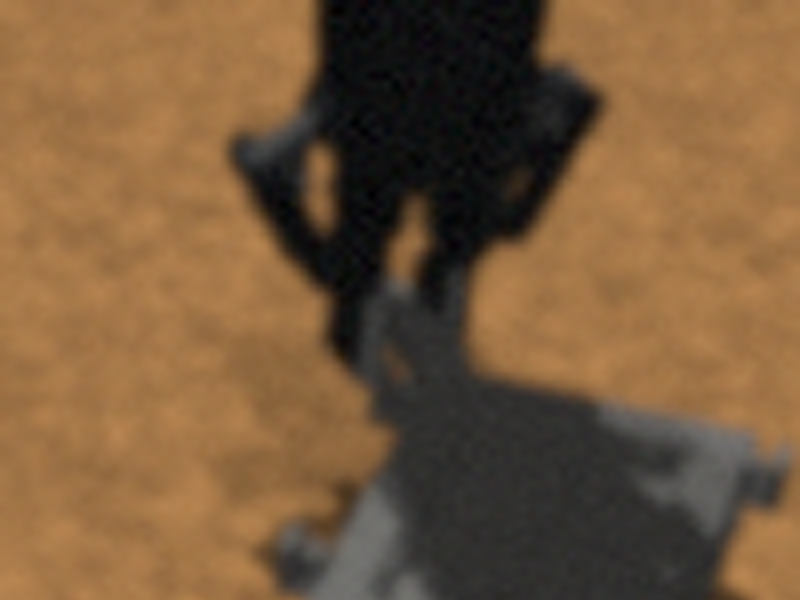

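The tab lies between the pads at about (415,330) in the crop, and there is no contact force. Closing now.

Request:
apply_moves(plan=[0, 0, 0, 0, 0, 0, 0, 0, 0, 0, 0, 0, 0, 0, 0, 0, 0, 0, 0, 0, 0, 0, 0, 0, 0, 0, 0, 0, 0, 0, 0, 0, 0, 0, 0, 0], grip=0.0)

```text
clock: 4.38
eef_pos: [0.6073, -0.3295, 0.0406]
tool_rot: [0.19, 0.982, 0.0, 0.0]
ft_force: [-0.3, 0.4, 3.3]
grip_width: 0.0171
```

Run:
```python
from h import *
o=sensors.get_obs();print(o["eef_pos"],o["grip_width"],o["ft_force"],o["ft_torque"])
# peel rows: pivot far corner, axis so u-end rises
d=209e-3
r0=R.from_quat(o["tool_rot"])
u=-r0.apply([1,0,0]);u[2]=0;u/=np.linalg.norm(u)
tcp0=o["eef_pos"];g=tcp0-r0.apply([0,0,bot.grasp_offset])
piv=g-u*d-np.array([0,0,.006])
ax=np.cross(u,[0,0,1])
for a in list(range(1,13))+[14,16,18,20,22]:
    q=R.from_rotvec(ax*np.radians(a));p=piv+q.apply(tcp0-piv)
    print(a,r0.inv().apply(p-tcp0).round(4),(r0.inv()*q*r0).as_rotvec().round(4))
```

```text
[ 0.60728997 -0.32954374  0.04058765] 0.01709838761466024 [-0.29032753  0.44807068  3.25792243] [ 0.24592166  0.09889011 -0.05180192]
1 [-0.0002  0.     -0.0036] [-0.     -0.0175 -0.    ]
2 [-0.0003  0.     -0.0073] [ 0.     -0.0349 -0.    ]
3 [-0.0004  0.     -0.011 ] [ 0.     -0.0524 -0.    ]
4 [-0.0004  0.     -0.0146] [ 0.     -0.0698 -0.    ]
5 [-0.0003  0.     -0.0183] [-0.     -0.0873 -0.    ]
6 [-0.0002  0.     -0.0219] [ 0.     -0.1047 -0.    ]
7 [ 0.      0.     -0.0256] [-0.     -0.1222 -0.    ]
8 [ 0.0003  0.     -0.0292] [-0.     -0.1396 -0.    ]
9 [ 0.0006  0.     -0.0329] [-0.     -0.1571 -0.    ]
10 [ 0.001   0.     -0.0365] [-0.     -0.1745 -0.    ]
11 [ 0.0014  0.     -0.0401] [ 0.    -0.192 -0.   ]
12 [ 0.0019  0.     -0.0437] [ 0.     -0.2094 -0.    ]
14 [ 0.0031  0.     -0.0509] [-0.     -0.2443 -0.    ]
16 [ 0.0046  0.     -0.0581] [ 0.     -0.2793 -0.    ]
18 [ 0.0063  0.     -0.0652] [ 0.     -0.3142 -0.    ]
20 [ 0.0082  0.     -0.0723] [ 0.     -0.3491 -0.    ]
22 [ 0.0104  0.     -0.0792] [-0.    -0.384 -0.   ]
```

Gripped, with an opening of 17 mm on the 18 mm tab. Now I start the peel, pivoting about the far corner.

Request:
apply_moves(plan=[-0.0001, 0, -0.0018, 0, -0.0087, 0, -0.0002, 0, -0.0036, 0, -0.0175, 0, -0.0003, 0, -0.0055, 0, -0.0262, 0, -0.0003, 0, -0.0073, 0, -0.0349, 0, -0.0004, 0, -0.0091, 0, -0.0436, 0, -0.0004, 0, -0.011, 0, -0.0524, 0, -0.0004, 0, -0.0128, 0, -0.0611, 0, -0.0004, 0, -0.0146, 0, -0.0698, 0, -0.0003, 0, -0.0165, 0, -0.0785, 0, -0.0003, 0, -0.0183, 0, -0.0873, 0, -0.0002, 0, -0.0201, 0, -0.096, 0, -0.0002, 0, -0.0219, 0, -0.1047, 0])

```text
clock: 5.38
eef_pos: [0.6076, -0.3295, 0.0626]
tool_rot: [0.19, 0.98, -0.01, 0.052]
ft_force: [1.0, 1.4, -0.8]
grip_width: 0.0171
```

```bash
cat > look.py <<'E'
from h import *
import sys
s=cam("side");t=cam("top")
o=sensors.get_obs();print(o["clock"],o["joint_pos"],o["eef_pos"],o["grip_width"],o["ft_force"],o["ft_torque"])
x0,y0=int(sys.argv[2]),int(sys.argv[3]);X,Y=int(sys.argv[4]),int(sys.argv[5])
b=cv2.resize(s["pixels"][y0:y0+120,x0:x0+120,::-1],(400,400),interpolation=cv2.INTER_CUBIC)
a=cv2.resize(t["pixels"][Y:Y+120,X:X+120,::-1],(400,400),interpolation=cv2.INTER_CUBIC)
cv2.imwrite(f"pics/{sys.argv[1]}.png",cv2.hconcat([b,a]))
E
python3 look.py b1 330 115 380 190
```

```text
5.4833 [-0.5026799   0.64322918  0.17421531  0.99602952  0.01288243 -0.11908473] [ 0.607728   -0.3296595   0.06302873] 0.017016337059758163 [ 1.54700599  0.569219   -0.09826843] [ 0.27277066 -0.30015638 -0.06449545]
```

View pics/b1.png

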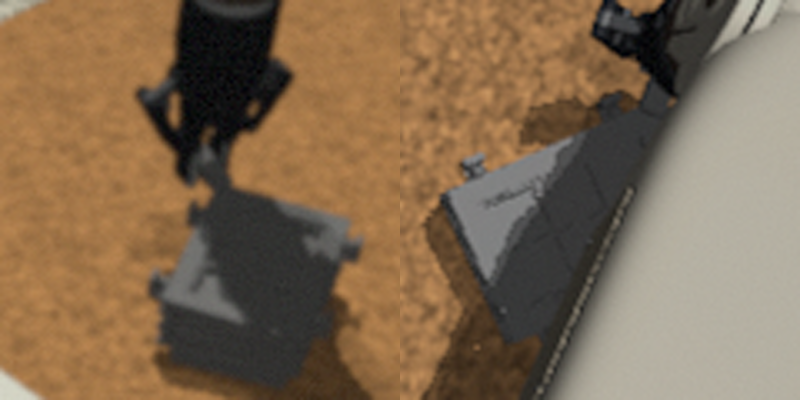

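The tab corner has risen (tab at about (210,160) in the crop), and the stack and far corner haven't moved. I'll continue to about 20°.

```bash
cat > peel.py <<'E'
from h import *
import sys
tcp0=np.array([.6073,-.32955,.0406]);r0=down(158.1);u=-r0.apply([1,0,0])
piv=tcp0+np.array([0,0,bot.grasp_offset-.006])-u*.209;ax=np.cross(u,[0,0,1])
def pose(a):
    q=R.from_rotvec(ax*np.radians(a));return piv+q.apply(tcp0-piv),q*r0
if __name__=="__main__":
    a0=float(sys.argv[1]);p0,q0=pose(a0)
    for a in map(float,sys.argv[2:]):
        p,q=pose(a);print(a,q0.inv().apply(p-p0).round(4),(q0.inv()*q).as_rotvec().round(4))
E
python3 peel.py 6 7 8 9 10 11 12 13 14 15 16 17 18;python3 peel.py 18 19 20 21 22
```

```text
7.0 [-0.0002  0.     -0.0036] [ 0.     -0.0175 -0.    ]
8.0 [-0.0003  0.     -0.0073] [-0.     -0.0349  0.    ]
9.0 [-0.0004  0.     -0.011 ] [-0.     -0.0524  0.    ]
10.0 [-0.0004  0.     -0.0146] [ 0.     -0.0698 -0.    ]
11.0 [-0.0003  0.     -0.0183] [-0.     -0.0873  0.    ]
12.0 [-0.0002  0.     -0.0219] [-0.     -0.1047 -0.    ]
13.0 [ 0.      0.     -0.0256] [ 0.     -0.1222 -0.    ]
14.0 [ 0.0003  0.     -0.0292] [-0.     -0.1396 -0.    ]
15.0 [ 0.0006  0.     -0.0329] [ 0.     -0.1571 -0.    ]
16.0 [ 0.001   0.     -0.0365] [-0.     -0.1745  0.    ]
17.0 [ 0.0014  0.     -0.0401] [-0.    -0.192  0.   ]
18.0 [ 0.0019  0.     -0.0437] [-0.     -0.2094  0.    ]
19.0 [-0.0002  0.     -0.0036] [ 0.     -0.0175 -0.    ]
20.0 [-0.0003  0.     -0.0073] [-0.     -0.0349 -0.    ]
21.0 [-0.0004  0.     -0.011 ] [-0.     -0.0524  0.    ]
22.0 [-0.0004  0.     -0.0146] [ 0.     -0.0698 -0.    ]
```

Request:
apply_moves(plan=[-0.0001, 0, -0.0018, 0, -0.0087, 0, -0.0002, 0, -0.0036, 0, -0.0175, 0, -0.0003, 0, -0.0055, 0, -0.0262, 0, -0.0003, 0, -0.0073, 0, -0.0349, 0, -0.0004, 0, -0.0091, 0, -0.0436, 0, -0.0004, 0, -0.011, 0, -0.0524, 0, -0.0004, 0, -0.0128, 0, -0.0611, 0, -0.0004, 0, -0.0146, 0, -0.0698, 0, -0.0003, 0, -0.0165, 0, -0.0785, 0, -0.0003, 0, -0.0183, 0, -0.0873, 0, -0.0002, 0, -0.0201, 0, -0.096, 0, -0.0002, 0, -0.0219, 0, -0.1047, 0])

```text
clock: 6.48
eef_pos: [0.6054, -0.3288, 0.0842]
tool_rot: [0.189, 0.976, -0.02, 0.103]
ft_force: [2.3, -0.2, -0.5]
grip_width: 0.0168
```

Request:
apply_moves(plan=[-0.0001, 0, -0.0018, 0, -0.0087, 0, -0.0002, 0, -0.0036, 0, -0.0175, 0, -0.0003, 0, -0.0055, 0, -0.0262, 0, -0.0003, 0, -0.0073, 0, -0.0349, 0, -0.0004, 0, -0.0091, 0, -0.0436, 0, -0.0004, 0, -0.011, 0, -0.0524, 0, -0.0004, 0, -0.0128, 0, -0.0611, 0, -0.0004, 0, -0.0146, 0, -0.0698, 0, -0.0003, 0, -0.0165, 0, -0.0785, 0, -0.0003, 0, -0.0183, 0, -0.0873, 0, -0.0002, 0, -0.0201, 0, -0.096, 0, -0.0002, 0, -0.0219, 0, -0.1047, 0])

```text
clock: 7.48
eef_pos: [0.6013, -0.3272, 0.1056]
tool_rot: [0.188, 0.97, -0.03, 0.154]
ft_force: [2.1, 0.6, 0.0]
grip_width: 0.0168
```

```bash
python3 look.py b2 330 115 380 190; python3 -c "
from peel import *
print(pose(18)[0],pose(18)[1].as_quat())"
```

```text
7.5833 [-0.51667267  0.45960929 -0.0732803   0.72593736  0.04150084 -0.12725111] [ 0.60115219 -0.32706358  0.10575591] 0.01684811645109623 [ 1.38075322  1.60608159 -0.85401898] [ 0.34130331 -0.22123108 -0.25497761]
[ 0.6014503  -0.32719843  0.10580613] [ 0.18761366  0.96970582 -0.02971509  0.15358631]
```

View pics/b2.png

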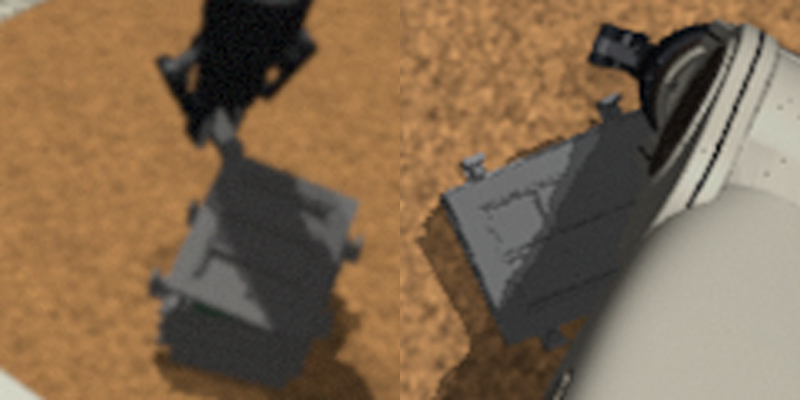

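Request:
apply_moves(plan=[-0.0001, 0, -0.0018, 0, -0.0087, 0, -0.0002, 0, -0.0036, 0, -0.0175, 0, -0.0003, 0, -0.0055, 0, -0.0262, 0, -0.0003, 0, -0.0073, 0, -0.0349, 0, -0.0004, 0, -0.0091, 0, -0.0436, 0, -0.0004, 0, -0.011, 0, -0.0524, 0, -0.0004, 0, -0.0128, 0, -0.0611, 0, -0.0004, 0, -0.0146, 0, -0.0698, 0, -0.0003, 0, -0.0165, 0, -0.0785, 0, -0.0003, 0, -0.0183, 0, -0.0873, 0, -0.0002, 0, -0.0201, 0, -0.096, 0, -0.0002, 0, -0.0219, 0, -0.1047, 0])

```text
clock: 8.58
eef_pos: [0.5953, -0.3248, 0.1266]
tool_rot: [0.186, 0.96, -0.04, 0.205]
ft_force: [2.4, 1.1, 0.3]
grip_width: 0.017
```

```bash
python3 look.py b3 330 105 380 190
python3 - <<'E'
from h import *
o=sensors.get_obs();r=R.from_quat(o["tool_rot"]);print("up 0.1:",r.inv().apply([0,0,.1]).round(4))
E
```

```text
8.6833 [-0.52542412  0.37325653 -0.19377853  0.58829936  0.05792505 -0.13027874] [ 0.59499613 -0.32466079  0.12656673] 0.01714672482996341 [1.00426244 0.43729411 0.68648377] [ 0.53004757 -0.08569947 -0.19776636]
up 0.1: [-0.0407  0.     -0.0913]
```

View pics/b3.png

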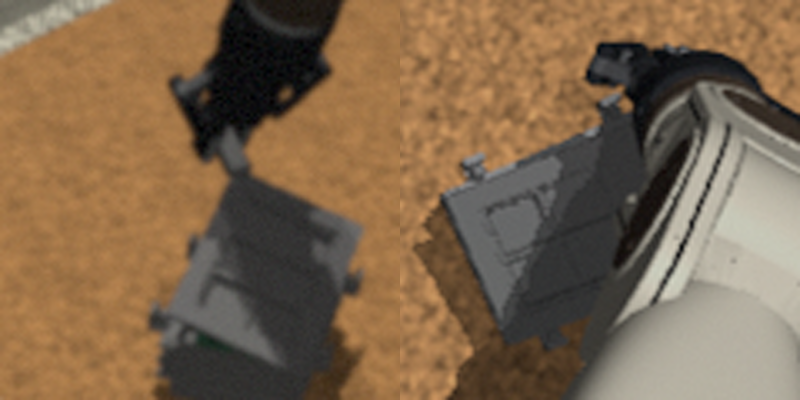

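The tray is peeled at about 24°, the far corner is still down and the stack is unmoved. Next is a straight lift.

Request:
apply_moves(plan=[-0.001, 0, -0.0023, 0, 0, 0, -0.003, 0, -0.0068, 0, 0, 0, -0.006, 0, -0.0137, 0, 0, 0, -0.0102, 0, -0.0228, 0, 0, 0, -0.0142, 0, -0.032, 0, 0, 0, -0.0183, 0, -0.0411, 0, 0, 0, -0.0224, 0, -0.0502, 0, 0, 0, -0.0265, 0, -0.0594, 0, 0, 0, -0.0305, 0, -0.0685, 0, 0, 0, -0.0346, 0, -0.0776, 0, 0, 0, -0.0387, 0, -0.0867, 0, 0, 0, -0.0407, 0, -0.0913, 0, 0, 0])

```text
clock: 9.68
eef_pos: [0.596, -0.3252, 0.2287]
tool_rot: [0.186, 0.96, -0.04, 0.205]
ft_force: [0.4, 0.1, -1.1]
grip_width: 0.0167
```

```bash
python3 look.py b4 320 80 380 190
python3 - <<'E'
from h import *
q=down(158.1)
print(to([.6615,-.076,.137],q)); print(to([.62,-.2,.2],q))
E
```

```text
9.7833 [-0.52524278  0.28918274 -0.03131646  0.8324245   0.0577662  -0.13033895] [ 0.59609737 -0.32521262  0.22821382] 0.0170776396378411 [ 0.03232738 -0.22747192 -0.85087412] [ 0.08999723  0.37506532 -0.00888312]
(array([0.0668, 0.2556, 0.0699]), array([-5.000e-04,  4.216e-01, -4.000e-04]))
(array([0.034 , 0.1251, 0.0156]), array([-5.000e-04,  4.216e-01, -4.000e-04]))
```

View pics/b4.png

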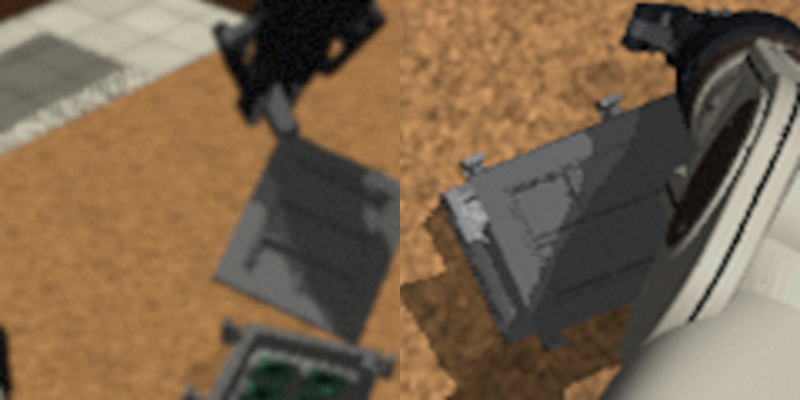

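Request:
apply_moves(plan=[0.002, 0.005, 0.001, 0, 0.02, 0, 0.004, 0.012, 0.002, 0, 0.05, 0, 0.007, 0.022, 0.003, 0, 0.08, 0, 0.01, 0.034, 0.004, 0, 0.12, 0, 0.013, 0.046, 0.006, 0, 0.16, 0, 0.016, 0.058, 0.007, 0, 0.2, 0, 0.019, 0.07, 0.008, 0, 0.24, 0, 0.022, 0.082, 0.01, 0, 0.28, 0, 0.025, 0.094, 0.012, 0, 0.32, 0, 0.029, 0.106, 0.013, 0, 0.36, 0, 0.032, 0.117, 0.015, 0, 0.4, 0, 0.034, 0.125, 0.0156, 0, 0.42, 0])

```text
clock: 10.78
eef_pos: [0.6193, -0.1985, 0.1965]
tool_rot: [0.19, 0.982, 0.001, -0.003]
ft_force: [-0.7, 0.8, -0.8]
grip_width: 0.0168
```

```bash
python3 look.py b5 300 80 350 170
python3 - <<'E'
from h import *
print(to([.6615,-.076,.137],down(158.1)))
E
```

```text
10.8833 [-3.09997962e-01  5.66430489e-01  4.02813686e-01  1.41134395e+00
  3.75237607e-04  7.08173827e-02] [ 0.61953342 -0.19833262  0.19619973] 0.01670312572761119 [ 0.93259358 -0.05800984 -0.69977799] [-0.01567981 -0.10237247  0.00831989]
(array([0.0063, 0.1292, 0.0592]), array([ 0.0001, -0.0042,  0.0014]))
```

View pics/b5.png

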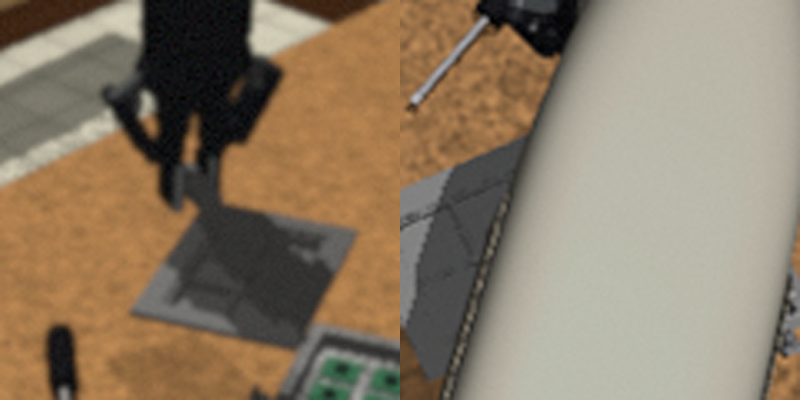

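Request:
apply_moves(plan=[0, 0.005, 0.002, 0, 0, 0, 0.001, 0.014, 0.006, 0, 0, 0, 0.002, 0.026, 0.011, 0, 0, 0, 0.003, 0.039, 0.017, 0, 0, 0, 0.004, 0.052, 0.023, 0, 0, 0, 0.004, 0.065, 0.029, 0, 0, 0, 0.005, 0.078, 0.035, 0, 0, 0, 0.005, 0.091, 0.041, 0, -0.002, 0, 0.006, 0.104, 0.047, 0, -0.004, 0, 0.006, 0.116, 0.053, 0, -0.004, 0, 0.006, 0.125, 0.057, 0, -0.004, 0, 0.006, 0.129, 0.059, 0, -0.004, 0])

```text
clock: 11.88
eef_pos: [0.6618, -0.0758, 0.1381]
tool_rot: [0.189, 0.982, -0.0, 0.001]
ft_force: [-0.3, 0.1, -1.0]
grip_width: 0.0167
```

Request:
apply_moves(plan=[0, 0, 0, 0, 0, 0, 0, 0, 0, 0, 0, 0, 0, 0, 0, 0, 0, 0, 0, 0, 0, 0, 0, 0])

```text
clock: 12.22
eef_pos: [0.6618, -0.0785, 0.1398]
tool_rot: [0.191, 0.982, -0.0, 0.002]
ft_force: [0.3, 0.9, -0.3]
grip_width: 0.0168
```

Run:
```python
from h import *
s=cam("side");t=cam("top");o=sensors.get_obs();print(o["clock"],o["eef_pos"],o["tool_rot"],o["grip_width"])
print(to([.6615,-.076,.137],down(158.1)))
cv2.imwrite("pics/c_side.png",s["pixels"][:,:,::-1]);cv2.imwrite("pics/c_top.png",t["pixels"][:,:,::-1])
a=s["pixels"][130:310,200:420,::-1];cv2.imwrite("pics/c_crop.png",cv2.resize(a,(733,600),interpolation=cv2.INTER_CUBIC))
```

```text
12.3167 [ 0.66169311 -0.07844799  0.13972232] [ 1.90744709e-01  9.81638106e-01 -2.90437636e-04  1.73222736e-03] 0.016972905045696977
(array([0.0011, 0.0022, 0.0027]), array([ 0.0001,  0.0035, -0.0016]))
```

View pics/c_crop.png

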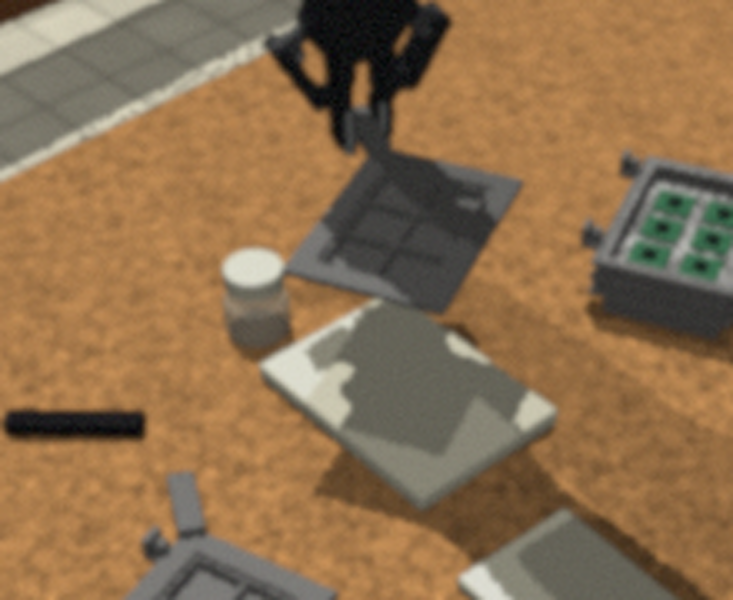

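View pics/c_top.png

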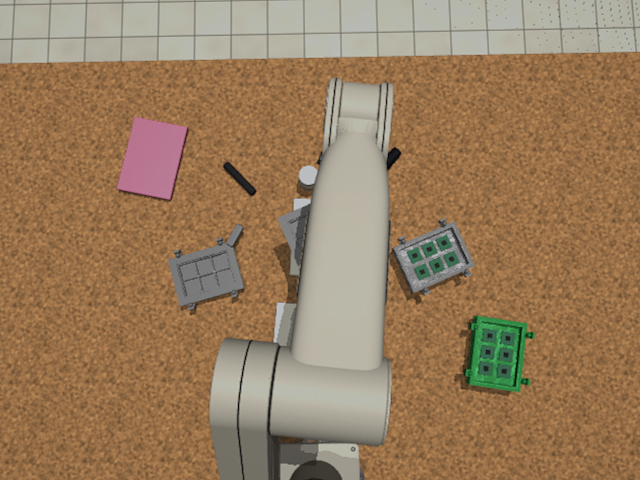

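The stack below hasn't moved and the tray is held over the pad. I'll check its centre and level from the visible corners in the side crop: (523,182), (442,311), (287,270), (378,150).

Run:
```python
from h import *
s=cam("side");t=cam("top");o=sensors.get_obs()
f=lambda x,y:(200+x/3.333-.35,130+y/3.333-.35)
C=[f(523,182),f(442,311),f(287,270),f(378,150)]
r=R.from_quat(o["tool_rot"]);g=o["eef_pos"]-r.apply([0,0,bot.grasp_offset]);print("grasp pt",g)
x=np.array([.391,-.920,0]);y=np.array([.920,.391,0]);ctr=g-.093*x-.073*y-[0,0,.006];print("expected centre",ctr)
z=ctr[2]+.004
W=[onz(s,*c,z) for c in C];print(np.round(W,3))
print("sides",[round(np.linalg.norm(W[i]-W[(i+1)%4]),3) for i in range(4)],"mean",np.mean(W,0))
for a,b in((1,-1),(-1,-1),(-1,1),(1,1)):
    q=ctr+a*.075*x+b*.055*y;q[2]=z;print("pred side",proj(s,q).round(1),"top",proj(t,q).round(1))
print(np.round(C,1)); print("left corner tri",tri(s,C[2],t,(280,222)))
```

```text
grasp pt [ 0.66160562 -0.07819357  0.15827744]
expected centre [ 0.55808262 -0.02117657  0.15227744]
[[ 0.534 -0.109  0.156]
 [ 0.477  0.028  0.156]
 [ 0.575  0.068  0.156]
 [ 0.631 -0.066  0.156]]
sides [np.float64(0.148), np.float64(0.106), np.float64(0.145), np.float64(0.107)] mean [ 0.55444677 -0.01984481  0.15627744]
pred side [356.4 183.2] top [364.  237.3]
pred side [332.5 222.5] top [297.2 266.8]
pred side [284.  210.1] top [275.9 218.4]
pred side [311.8 173.1] top [342.  189.4]
[[356.6 184.3]
 [332.3 223. ]
 [285.8 210.7]
 [313.1 174.7]]
left corner tri (array([0.57482936, 0.06362133, 0.15342507]), np.float64(0.0073818933179163725))
```

Request:
apply_moves(plan=[0, 0, 0, 0, 0, 0, 0, 0, 0, 0, 0, 0, 0, 0, 0, 0, 0, 0, 0, 0, 0, 0, 0, 0, 0, 0, 0, 0, 0, 0, 0, 0, 0, 0, 0, 0])

```text
clock: 12.92
eef_pos: [0.6616, -0.0776, 0.1392]
tool_rot: [0.19, 0.982, -0.0, 0.001]
ft_force: [0.6, 0.1, -1.3]
grip_width: 0.0165
```

Run:
```python
from h import *
o=sensors.get_obs();print(o["clock"],o["eef_pos"],o["joint_vel"].round(3),o["grip_width"])
print(bot.job_done())
```

```text
12.9167 [ 0.6616329  -0.07763763  0.13924898] [ 0.001  0.001 -0.001 -0.    -0.001 -0.001] 0.016505844157289427
the job is handed in; nothing more can be done
None
```

I peeled the top tray off the taller (right-hand) stack and handed the job in at 12.9 s. The tray was held still and roughly level over the middle of the larger white pad.

- **Peel:** I gripped the corner tab and turned the tray about its far corner to about 24°. That corner stayed down throughout, and then I lifted the tray straight up. The lower stack, the shorter stack and the bench items showed no movement in the pictures, though the arm partly hid the screwdriver in the last top view.
- **Final pose:** From the arm's pose, the tray's middle was at about (0.558, -0.021, 0.152) m. The pad centre is at (0.558, -0.019) m. The tray corners in the side view were within about 2 pixels of where they should be, with sides of about 147 x 107 mm against 150 x 110 mm, so it was level.
- **Hold:** Joint speeds were about 0.001 rad/s and the grip opening was 16.5 mm on the 18 mm tab.
- **Checks that disagreed:** A two-view check on one tray corner left a 7 mm gap between the rays because the arm half hid that corner from above, but its height of 0.153 m agreed. The tray's middle taken from the side-view corners was about 4 mm off in x. The first box fit of the stack came out 123 mm wide instead of 110 mm, probably because it took in the nubs, so I used the corners and the tab instead.

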